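# Lock the rotary wafer chuck with its slide bar

### The arm

A 7-joint arm with a two-finger parallel gripper is mounted at the origin on the work surface. World frame = base frame: x ahead of the robot, y to its left, z up, the work surface at z = 0. Lengths are in m, angles in degrees, forces in N, time in s.
With the tool pointing down it reaches from about 0.35 to 0.775 m from the base axis. Payload 3.1 kg.
Tool frame: the origin (TCP) lies on the centre line of the jaws, within the pads' length; the fingertips stand 17 mm ahead of it and the grasp point (between the pads) lies 2 mm behind it (robot.tip_reach is the distance from the TCP to the fingertips, in m); z points along the fingers, y is the line along which they close (so a half turn about z gives the same grasp; the last joint's range is limited). The gripper opens to 85 mm and grips with 20 to 120 N. Pads are 22 mm wide; open, the fingers measure 114 mm over their backs; the gripper's body (76 mm by 85 mm) begins 54 mm behind the grasp point. The pads swing forward as they close: fully open they stand 13 mm farther back than shut.
Start: joints at [-76.072, 17.813, 0.802, 86.603, -0.252, 75.585, -1.558], TCP at [0.155, 0.528, 0.248] pointing down, gripper open.
Joint ranges: [-154.91, 154.91], [-16.99, 109.72], [-72.82, 74.43], [7.12, 147.25], [-82.49, 262.49], [11.32, 116.49], [-174.64, 174.64]. Speed limits (degrees/s): [159.86, 159.86, 180, 180, 180, 180, 180].

### API

Orientations are given as [roll, pitch, yaw] about the fixed x, y, z axes, in that order (R = Rz(yaw) Ry(pitch) Rx(roll)).
In Python, from station import robot, fingers, vision, workorder, recognise gives the robot as it stands. Calls block until the motion is done:
- robot.move_to(position, orientation): joint-space move of the TCP to a pose.
- robot.line_to(position, orientation=None, velocity=0.15, f_stop=None): straight line of the TCP; orientation=None keeps the orientation; velocity is the mean speed in m/s. With f_stop (N) it stops when the force on the tool has changed by that much, and returns True; else False.
- robot.move_j(angles): joint-space move.
- fingers.gripper_to(opening, force=None): opening from 0.0 (shut) to 1.0 (fully open); force is the grip in N (None keeps the last); returns when the fingers have stopped.
- robot.pause(seconds).
- robot.inverse_kinematics(position, orientation): joint angles nearest the present ones, or None.
- vision.grab_frame(name): name is "scene" or "top" or "wrist"; returns the picture (420x560x3 uint8, red, green, blue); there is no depth.
- vision.calibration(name): a dict with "mtx" (3x3 intrinsics, pixels), "extrinsics" (4x4, takes a point from world to camera coordinates); the wrist camera has in their place "T_tool_cam" (4x4, takes a point from camera to tool coordinates, whose origin is the TCP and whose axes are the flange's). Camera axes: x right, y up, looking along -z (the intrinsics and any distortion apply to the point x, -y, -z); pixel columns grow to the right and rows downward; lengths in m; the calibration is good to about 2 mm. The wrist camera is an equidistant fisheye: a pixel r from the principal point sees the ray r / f radians off the axis. A picture is of the moment at which its call begins: read the wrist's pose just before it. calibration takes no time and is no camera call.
A pose or a line that the arm cannot do raises robot.PlanningError and nothing moves.
- workorder.close_job(): hands the job in; it is judged then, once.
Trained networks look in the newest picture that a camera, given by its name, has taken for a name from the list of things; names that differ only in an ending like _2 or _b are one class to them, and where a whole thing is asked for, a point or a joint stands for the part that bears it (a point fixed in the world has none). Each returns a list of dicts, best first, with "p" (0 to 1); they miss things now and then, are a little off and sometimes report something else, mostly with a low value. They report only what shows in the picture. A call takes as long as a camera call. They do not tell look-alikes from the thing itself.
- recognise(label, camera): "rect" ([centre column, centre row, width, height] in pixels, round what is visible of it).
Readings, each from a call of its own:
- robot.current_time_s(): time.
- robot.current_joint_positions(): joint angles.
- robot.current_dq(): joint speeds.
- robot.current_joint_torque(): joint torques, N m.
- robot.current_tool_pos(): TCP position.
- robot.current_eef_rot(): TCP orientation.
- robot.current_contact_force(): force on the tool from outside, world axes, zero at the start.
- robot.current_torque(): the same for the moment, N m.
- robot.current_finger_gap(): opening from 0.0 (shut) to 1.0 (fully open).
- robot.current_gripper_force(): force on a finger pad.
Only numpy, scipy, OpenCV 4.12 (cv2) and the standard library are available. Lean on these libraries where they do the work, as an engineer would, in place of code of your own. Each camera call takes 0.05 s, during which the arm holds its last target. There are 200 camera calls.

### The job

Lock the rotary wafer stage so that it can be moved: pushing with the fingertips only, turn the round chuck by one of its two finger posts until its slot lines up with the lock bar, then push the bar by its upright tab through the slot until its rounded end is fully home in the keeper on the far side. Nothing is to be gripped or forced, the bar stays down in its guide and is not picked up, and the other things on the bench are left where they are.

Things in the scene. Friction and masses are not known exactly. Their poses are not given: they have to be found in the camera images.
- stage: The fixed rotary wafer stage: a dark base plate on rubber feet, 150 mm wide (its y), with a 64 mm wide arm reaching to x = -290 mm. Origin on the table under the chuck's axis; z up; x is the direction in which the lock bar is pushed. Along x lie the guide, the chuck (x = -62 to 62 mm) and the keeper. Only the chuck's posts and the bar's tab stand higher than 53 mm above the table
- guide (a point): The guide: a straight open-topped dark metal channel along the stage's x, 19 mm wide inside, from x = -291 to -66 mm, floor 36 mm and wall tops 43 mm above the table. A strap (x = -86 to -66 mm, top 53 mm above the table) bridges its end next to the chuck; the bar runs under it. This point: on the channel's floor at stage x = -178 mm; axes as the stage's
- keeper (a point): The keeper beyond the chuck: an open-topped dark metal pocket 19 mm wide, 18 mm deep, its mouth flared to 28 mm at stage x = 66 mm, its cheeks 50 mm above the table, closed by an end wall. This point: the middle of that end wall's inner face, at stage x = 84 mm, y = 0, 41.5 mm above the table; axes as the stage's
- chuck: The aluminium chuck: a disc 124 mm in diameter that turns about the vertical either way without end stops and stays where it is left (friction about 0.09 N m, 2 N at a post). Origin on its axis at its raised centre face (76 mm in diameter), 50 mm above the table; the rim around it is 3 mm lower. Its x axis runs along its slot, its two finger posts stand at y = +51 and -51 mm (x = 0)
- slot (a point): The chuck's slot: a straight channel 20 mm wide right across the disc through its axis (the chuck's x), open at the top and both ends, flared to 40 mm at the rim, so that a bar entering a few degrees off turns the chuck true. It is lined up when parallel to the stage's x, either way round. This point: on the axis, on the slot's floor, 35.5 mm above the table; axes as the chuck's
- post_a (a point): middle of the finger post at the chuck's y = +51 mm: a plain upright steel pin 12 mm in diameter, from 47 to 82 mm above the table; this point is 65 mm above the table; axes as the chuck's
- post_b (a point): middle of the other, equal finger post at the chuck's y = -51 mm, 65 mm above the table; axes as the chuck's
- lock_bar: The loose steel lock bar (0.22 to 0.35 kg) in the guide: 190 mm long, 16 wide, 11 thick. Origin at the middle of its underside (36 mm above the table); x along the bar to its rounded end at x = +95 mm, which points at the chuck. At its rear a 16 mm wide tab (x = -95 to -88 mm) stands 43 mm above the underside. It slides under a push of 2 to 4 N. Fully home, its origin is at stage x = -11 mm
- bar_tip (a point): the rounded front end of the lock bar, half-way up its thickness; axes as the bar's; fully home it is at stage x = 84 mm, against the keeper's end wall
- bar_tab (a point): middle of the lock bar's upright tab, 64 mm above the table, 91.5 mm behind the bar's middle; the tab is 7 mm thick, so its rear face lies 3.5 mm farther back; its top is 79 mm above the table
- wafer_box: bystander: round blue single-wafer box, 88 mm in diameter, 14 mm high; origin under its middle
- tweezers: bystander: steel tweezers lying flat, 120 mm long, 6 mm high; origin under their middle
- blower: bystander: black rubber blower bulb standing nozzle up, 52 mm in diameter, 85 mm high; origin under its middle
- loupe: bystander: black loupe, 42 mm in diameter, 40 mm high; origin under its middle
- wash_bottle: bystander: white bottle, 58 mm in diameter, 125 mm high; origin under its middle
- cassette: bystander: white wafer cassette, 100 x 94 x 62 mm, open at the top with partitions; origin under its middle
- screwdriver: bystander: screwdriver with a black handle lying flat, 150 mm long, 26 mm high; origin under its middle
Mind the look-alikes: they are no part of the job. What is meant by the lock_bar is not purple or red, and is the larger of those in its own colour.

How it is judged (in metres and radians):
On the way, in this order (a step that is already met when the one before it is completed fails the run):
1. the chuck is turned until its slot lines up with the bar (within 0.14 rad) (angle between the x axis of chuck and the x axis of stage, either way round below 0.14 rad), for 0.1 s.
2. the bar has been pushed through the slot and its end is home in the keeper (x of bar_tip in the frame of stage between 0.078 and 0.088 m and y of bar_tip in the frame of stage between -0.005 and 0.005 m and y of bar_tab in the frame of stage between -0.006 and 0.006 m and z of bar_tip in the frame of stage below 0.046 m and z of bar_tab in the frame of stage below 0.069 m and angle between the x axis of chuck and the x axis of stage, either way round below 0.07 rad), for 0.2 s.
At the end, for the whole second after the job is handed in: The lock bar lies flat in guide, slot and keeper with its rounded end at least 12 mm inside the 18 mm deep keeper (no more than 6 mm from its end wall), within 5 mm of the guide's centre line; the slot is in line with it within 0.07 rad; bar and chuck are at rest (all of step 2 and linear speed of lock_bar below 0.01 m/s and angular speed of chuck below 0.05 rad/s); the robot touches nothing.
It fails at once if the lock bar is lifted: either end rises more than 12 mm (z of bar_tip in the frame of stage above 0.0535 m or z of bar_tab in the frame of stage above 0.076 m).
It fails at once if the chuck is gripped or forced: the fingers bear on it with more than 32 N (contact force between the fingers and chuck above 32 N).
It fails at once if the bar is gripped or forced: the fingers bear on it with more than 32 N (contact force between the fingers and lock_bar above 32 N).
It fails at once if one of the other things on the bench is moved more than 20 mm (distance of any of wafer_box, tweezers, blower, loupe, wash_bottle, cassette, screwdriver from where it was at the start of the episode above 0.02 m).
It also fails if it takes over 51 s, if anything falls off the work surface, if the arm or the gripper's body presses on something with over 40 N, if the wrist force passes 120 N, or if a joint passes its speed limit or range.

## Working session

There is one attempt and no reset: what is moved stays moved. The work goes in short steps, each a Python script; the robot and the scene stay as the last script left them, time stands still between calls to the robot, and variables do not carry over. Pictures are saved under pics/ and viewed, at most 10 in all, crops included, and the job is handed in when it is done.

```bash
mkdir -p pics
python3 - <<'E'
from station import robot, fingers, vision, workorder, recognise
import cv2,numpy as np
for n in("scene","top"):
    im=vision.grab_frame(n); cv2.imwrite(f"pics/{n}0.png",cv2.cvtColor(im,cv2.COLOR_RGB2BGR))
    c=vision.calibration(n); print(n,{k:np.round(v,4).tolist() if not isinstance(v,str) else v for k,v in c.items()})
    for l in("stage","chuck","post_a","lock_bar","bar_tab","keeper","guide"):
        print(l,[(np.round(d["rect"],1).tolist(),round(d["p"],2)) for d in recognise(l,n)][:4])
c=vision.calibration("wrist");print(c); print(robot.current_time_s())
E
```

```text
scene {'mtx': [[437.2501, 0.0, 279.9318], [0.0, 437.2501, 208.1268], [0.0, 0.0, 1.0]], 'extrinsics': [[-0.3876, 0.9218, 0.0107, 0.1939], [-0.4823, -0.2127, 0.8498, 0.1659], [0.7856, 0.3242, 0.527, -1.5903], [0.0, 0.0, 0.0, 1.0]]}
stage [([282.4, 245.7, 154.9, 54.2], 0.88)]
chuck [([316.8, 235.1, 47.0, 37.4], 0.67)]
post_a [([318.6, 238.1, 54.6, 32.8], 0.66), ([249.9, 222.5, 68.2, 23.4], 0.45), ([460.4, 297.0, 62.3, 52.6], 0.28)]
lock_bar [([248.6, 223.8, 64.5, 22.0], 0.87), ([254.0, 184.4, 41.0, 28.9], 0.81), ([161.4, 240.2, 50.4, 28.5], 0.5)]
bar_tab [([252.2, 182.4, 46.9, 29.6], 0.83), ([247.7, 221.9, 67.6, 25.5], 0.78), ([195.9, 206.8, 32.4, 25.7], 0.57), ([162.1, 239.2, 44.1, 23.5], 0.56)]
keeper [([283.1, 245.0, 149.9, 56.4], 0.69), ([332.1, 291.2, 35.9, 29.2], 0.6)]
guide [([284.0, 242.1, 156.7, 55.3], 0.98)]
top {'mtx': [[472.7467, 0.0, 280.4025], [0.0, 472.7467, 214.0967], [0.0, 0.0, 1.0]], 'extrinsics': [[-0.0095, -0.9999, -0.01, 0.0167], [0.9802, -0.0113, 0.1978, -0.5129], [-0.1979, -0.0079, 0.9802, -1.4252], [0.0, 0.0, 0.0, 1.0]]}
stage [([277.0, 216.6, 132.8, 63.2], 0.58)
[... 341 characters left out ...]
.7, 21.3], 0.61), ([367.5, 175.7, 16.3, 34.7], 0.61), ([370.9, 228.2, 9.7, 41.9], 0.49)]
keeper [([276.9, 217.6, 124.9, 65.1], 0.91)]
guide [([275.1, 216.1, 128.6, 61.6], 0.79)]
{'mtx': array([[325.1922621 ,   0.        , 282.74731287],
       [  0.        , 325.1922621 , 208.66662106],
       [  0.        ,   0.        ,   1.        ]]), 'T_tool_cam': array([[-3.39878773e-04,  9.60636938e-01,  2.77806692e-01,
         7.13475240e-02],
       [ 9.99999704e-01,  5.18126504e-04, -5.68210883e-04,
         1.00099919e-03],
       [-6.89783373e-04,  2.77806417e-01, -9.60636830e-01,
        -1.24402320e-01],
       [ 0.00000000e+00,  0.00000000e+00,  0.00000000e+00,
         1.00000000e+00]])}
0.8
```

Run:
```python
import cv2
a=cv2.imread("pics/top0.png")[120:345,170:470]
cv2.imwrite("pics/topc.png",cv2.resize(a,(800,600),interpolation=cv2.INTER_CUBIC))
a=cv2.imread("pics/scene0.png")[140:350,130:410]
cv2.imwrite("pics/scenec.png",cv2.resize(a,(800,600),interpolation=cv2.INTER_CUBIC))
```

```text
(no output)
```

View pics/topc.png

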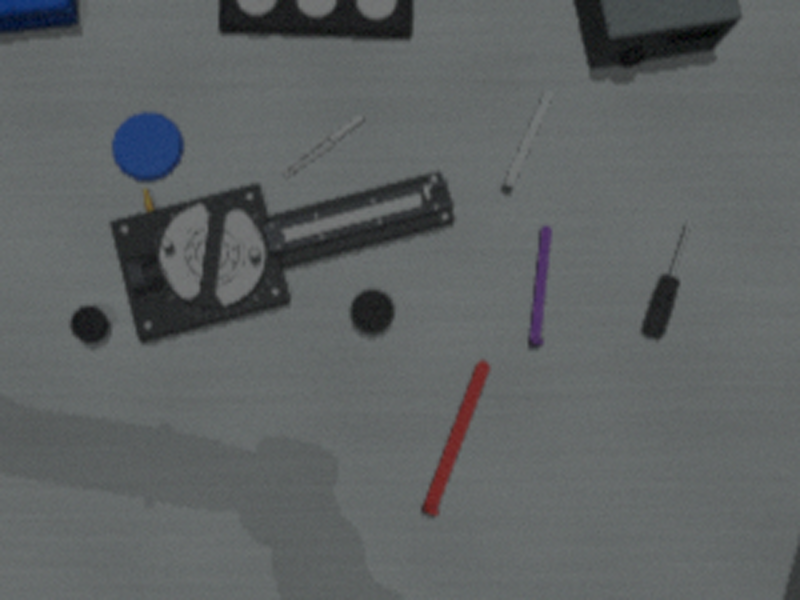

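View pics/scenec.png

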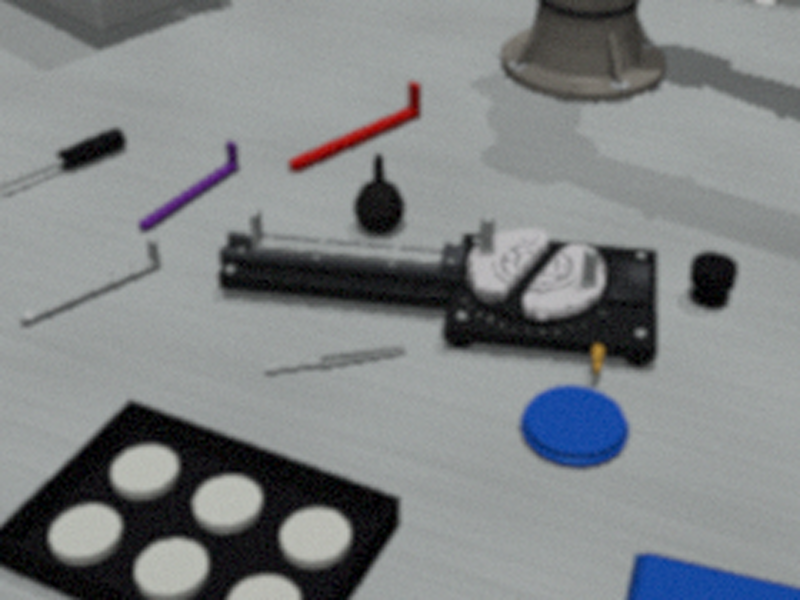

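The top view shows the chuck at about crop (214,254) and its slot at about 84° in the image. The guide runs to the upper right at about 13.5°, ending near (443,197), and the bar is the grey one in the guide. The chuck has to turn about 71° clockwise. The scene view confirms this, with the tab at (256,225) and the posts at (487,236) and (590,268).

```bash
cat > h.py <<'E'
from station import robot, fingers, vision, workorder, recognise
import cv2,numpy as np
from scipy.spatial.transform import Rotation as R
def ray(n,px,pose=None):
    c=vision.calibration(n);K=c["mtx"];d=(np.array(px,float)-K[:2,2])/K[0,0]
    if n=="wrist":
        r=np.hypot(*d);s=np.sin(r)/max(r,1e-9);v=np.array([d[0]*s,-d[1]*s,-np.cos(r)])
        T=np.eye(4);T[:3,:3]=R.from_euler("xyz",pose[1],degrees=True).as_matrix();T[:3,3]=pose[0];T=T@c["T_tool_cam"]
    else: v=np.array([d[0],-d[1],-1.]);T=np.linalg.inv(c["extrinsics"])
    v=T[:3,:3]@v;return T[:3,3],v/np.linalg.norm(v)
def atz(n,px,z,pose=None):
    o,v=ray(n,px,pose);return o+v*(z-o[2])/v[2]
def tri(*rs):
    A=sum(np.eye(3)-np.outer(v,v) for o,v in rs);b=sum((np.eye(3)-np.outer(v,v))@o for o,v in rs);return np.linalg.solve(A,b)
def shot(f):
    p=(np.array(robot.current_tool_pos()),np.array(robot.current_eef_rot()))
    im=vision.grab_frame("wrist");cv2.imwrite(f,cv2.cvtColor(im,cv2.COLOR_RGB2BGR));return p
E
python3 - <<'E'
from h import *
np.set_printoptions(precision=4,suppress=True)
t=lambda u,v:(170+u/2.6667,120+v/2.6667); s=lambda u,v:(130+u/2.857,140+v/2.857)
c=atz("top",t(214,254),.05);e=atz("top",t(443,190),.043);print("chuck",c,"guide end",e)
print("chuck tri",tri(ray("top",t(214,254)),ray("scene",s(537,281))))
print("postL",tri(ray("top",t(169,248)),ray("scene",s(590,254))),"postR",tri(ray("top",t(254,257)),ray("scene",s(487,223))))
print("tab",tri(ray("top",t(432,180)),ray("scene",s(256,214))))
print(robot.current_eef_rot(),robot.current_tool_pos())
# look from above mid stage
m=(c+e)/2
for yaw in (0,90,180,-90):
    for q in ([m[0],m[1],.24],):
        print(yaw,robot.inverse_kinematics(q,[180,0,yaw]))
p=shot("pics/w0.png");print(p)
E
```

```text
chuck [0.5108 0.1056 0.05  ] guide end [ 0.5866 -0.1659  0.043 ]
chuck tri [0.5137 0.1095 0.0316]
postL [0.5132 0.1572 0.0741] postR [0.5019 0.0578 0.0737]
tab [ 0.5855 -0.1425  0.0822]
[179.9953  -0.0002 163.6874] [0.1545 0.5279 0.2483]
0 [-36.034   23.7585  52.3776  88.9023 -19.1332  76.7993 -71.6046]
90 [-33.9363  22.7989  48.935   88.8349 -17.4957  76.3638  16.9297]
180 [-31.9552  22.0288  45.8102  88.7693 -16.0897  76.0267 105.6681]
-90 [ -42.5664   28.3052   64.6204   89.0977  -25.8679   79.0854 -155.6376]
(array([0.1545, 0.5279, 0.2483]), array([179.9953,  -0.0002, 163.6874]))
```

Run:
```python
from h import *
np.set_printoptions(precision=4,suppress=True)
fingers.gripper_to(0.0)
robot.move_to([.48,.10,.22],[180,0,180]); print(shot("pics/w1.png"))
robot.move_to([.52,-.01,.22],[180,0,180]); print(shot("pics/w2.png"),robot.current_time_s())
for i in(1,2): cv2.imwrite(f"pics/w{i}b.png",cv2.resize(cv2.imread(f"pics/w{i}.png"),(800,600),interpolation=cv2.INTER_CUBIC))
```

```text
(array([0.4798, 0.1014, 0.22  ]), array([ 179.9629,   -0.0098, -179.8702]))
(array([ 0.5202, -0.0102,  0.2199]), array([179.9801,  -0.0116, 179.9345])) 4.2
```

View pics/w1b.png

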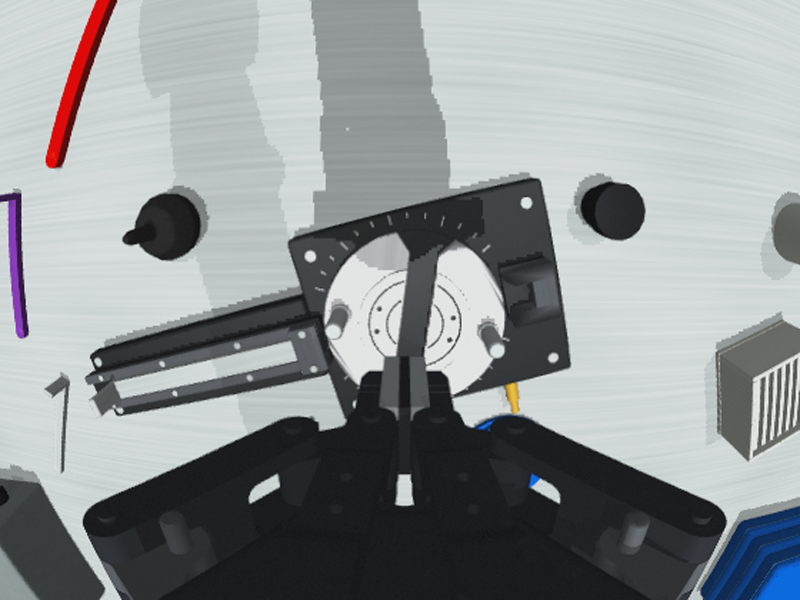

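View pics/w2b.png

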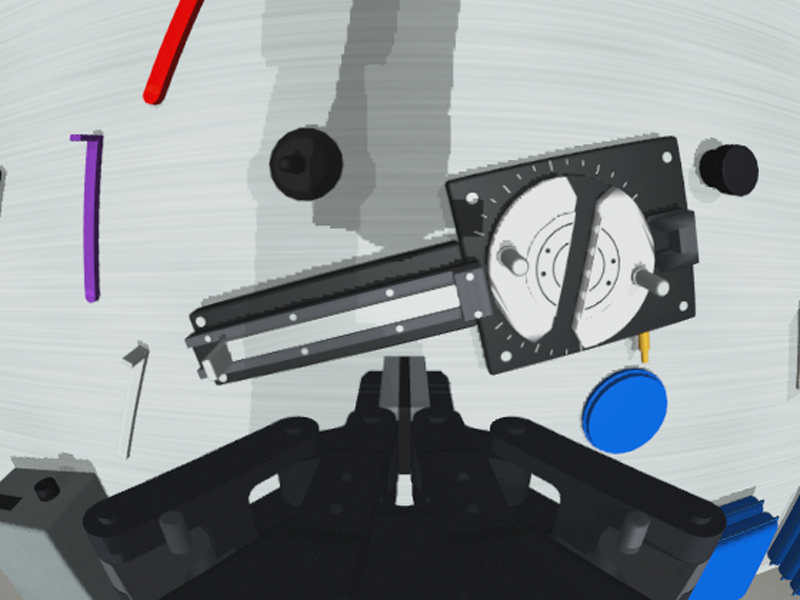

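Both wrist views are clear. In w2 the chuck's ring centre is at (578,265), the post tops at about (519,268) and (661,288), the strap screws at (470,277) and (478,314), and the tab at about (215,358). In w1 the centre is at (414,324) and the post tops at about (334,330) and (498,350).

Run:
```python
from h import *
np.set_printoptions(precision=4,suppress=True)
P1=(np.array([0.4798,0.1014,0.22]),[179.9629,-.0098,-179.8702]);P2=(np.array([.5202,-.0102,.2199]),[179.9801,-.0116,179.9345])
f=lambda a:np.array(a)/1.42857
def T(n,a,b,z):
    print(n,tri(ray("wrist",f(a),P1),ray("wrist",f(b),P2)),atz("wrist",f(a),z,P1),atz("wrist",f(b),z,P2))
T("chuck",(414,324),(578,265),.05)
T("post left/right-y",(334,330),(519,268),.082)
T("post high-y",(498,350),(661,288),.082)
T("strap",(306.5,352.5),(474,295.5),.053)
T("screw1",(310,256),(472,198),.03);T("screw2",(526,203),(667,157),.03);T("screw3",(553,357),(683,306),.03)
T("keeper mid",(548,290),(690,238),.05)
for n in(1,2):
    im=cv2.imread(f"pics/w{n}.png")
    y,x=(240,40) if n==1 else (205,115)
    c=im[y:y+80,x:x+105] ; cv2.imwrite(f"pics/tab{n}.png",cv2.resize(c,None,fx=7.5,fy=7.5,interpolation=cv2.INTER_CUBIC)[:600,:787])
a=[cv2.resize(cv2.imread(f"pics/tab{n}.png"),(400,305)) for n in(1,2)]
cv2.imwrite("pics/tabs.png",np.hstack(a))
```

```text
chuck [0.5115 0.1095 0.0502] [0.512  0.1097 0.05  ] [0.5111 0.1094 0.05  ]
post left/right-y [0.5071 0.06   0.0776] [0.5049 0.0605 0.082 ] [0.5067 0.0591 0.082 ]
post high-y [0.52   0.1623 0.0768] [0.5181 0.1612 0.082 ] [0.5185 0.1588 0.082 ]
strap [0.5307 0.0366 0.0567] [0.5322 0.0358 0.053 ] [0.5317 0.0372 0.053 ]
screw1 [0.4694 0.0374 0.0299] [0.4693 0.0374 0.03  ] [0.4696 0.0374 0.03  ]
screw2 [0.4312 0.1867 0.0311] [0.4313 0.187  0.03  ] [0.431  0.1873 0.03  ]
screw3 [0.5471 0.2173 0.029 ] [0.5464 0.2168 0.03  ] [0.5471 0.2168 0.03  ]
keeper mid [0.4887 0.2011 0.049 ] [0.4881 0.2006 0.05  ] [0.4889 0.2006 0.05  ]
```

View pics/tabs.png

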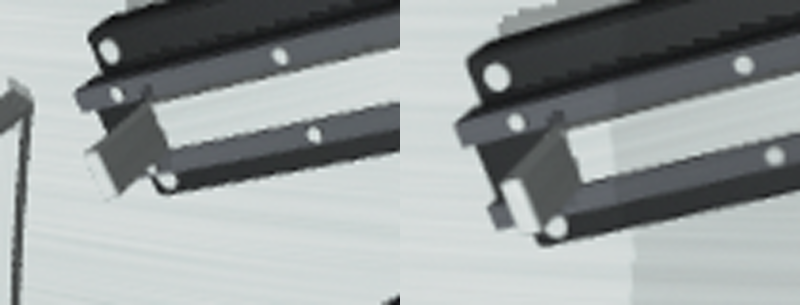

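```bash
cat >> h.py <<'E'
C=np.array([.5115,.1095]);SY=104.4
def fpose(th,off,z=.076):
    a=np.radians(th);u=np.array([np.cos(a),np.sin(a)]);t=np.array([np.sin(a),-np.cos(a)])
    return [*(C+.051*u-off*t),z],[180,0,th+90]
E
python3 - <<'E'
from h import *
np.set_printoptions(precision=4,suppress=True)
P1=(np.array([0.4798,0.1014,0.22]),[179.9629,-.0098,-179.8702]);P2=(np.array([.5202,-.0102,.2199]),[179.9801,-.0116,179.9345])
a=(66.5,285.1);b=(146.2,258.8)
print("tab top",tri(ray("wrist",a,P1),ray("wrist",b,P2)),atz("wrist",a,.079,P1),atz("wrist",b,.079,P2))
robot.move_to(*fpose(83,.032,.13)); robot.line_to(*fpose(83,.032),velocity=.1)
for th in np.linspace(83,14.4,9):
    if robot.line_to(*fpose(th,.017),velocity=.06,f_stop=14): print("stop",th);break
print(robot.current_tool_pos(),robot.current_contact_force())
robot.line_to(*fpose(th,.028),velocity=.06); robot.line_to(*fpose(th,.028,.16),velocity=.15)
robot.move_to([.50,.05,.22],[180,0,140]); print(shot("pics/w3.png"),robot.current_time_s())
cv2.imwrite("pics/w3b.png",cv2.resize(cv2.imread("pics/w3.png"),(800,600),interpolation=cv2.INTER_CUBIC))
E
```

```text
tab top [ 0.5767 -0.1409  0.0761] [ 0.5747 -0.1383  0.079 ] [ 0.5756 -0.1395  0.079 ]
[0.5566 0.1384 0.076 ] [0.0144 0.6927 0.586 ]
(array([0.4996, 0.0512, 0.219 ]), array([-179.9918,   -0.1039,  139.9533])) 10.2667
```

View pics/w3b.png

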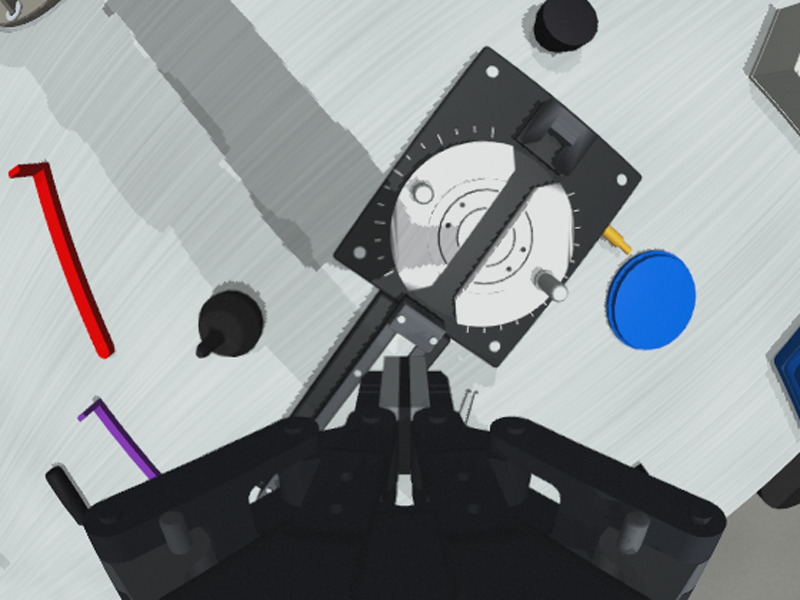

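Run:
```python
from h import *
np.set_printoptions(precision=4,suppress=True)
P=(np.array([.4996,.0512,.219]),[-179.9918,-.1039,139.9533]);f=lambda *a:np.array(a)/1.42857
a=atz("wrist",f(423,193),.082,P);b=atz("wrist",f(559,291),.082,P);v=(b-a)[:2]
print(a,b,"posts angle",np.degrees(np.arctan2(v[1],v[0])),"mid",(a+b)/2)
s=atz("wrist",f(518,195),.0355,P)
# slot centre line on floor: ends near (435,298) and (528,175)
p=atz("wrist",f(437,294),.0355,P);q=atz("wrist",f(532,178),.0355,P);v=(q-p)[:2];print("slot",np.degrees(np.arctan2(v[1],v[0])))
s1=atz("wrist",f(360,252),.03,P);s2=atz("wrist",f(492,71),.03,P);v=(s2-s1)[:2];print("stage",np.degrees(np.arctan2(v[1],v[0])))
s1=atz("wrist",f(495,346),.03,P);s2=atz("wrist",f(622,180),.03,P);v=(s2-s1)[:2];print("stage",np.degrees(np.arctan2(v[1],v[0])))
```

```text
[0.4629 0.097  0.082 ] [0.5599 0.1242 0.082 ] posts angle 15.691824055493367 mid [0.5114 0.1106 0.082 ]
slot 101.94064449459977
stage 104.52020207140079
stage 104.23389307001122
```

The slot is lined up to within about 2°, so I'm going on to push the bar.

Run:
```python
from h import *
np.set_printoptions(precision=4,suppress=True)
d=np.array([np.cos(np.radians(SY)),np.sin(np.radians(SY))]);o=[180,0,SY]
sp=lambda x,z=.073:[*(C+x*d),z]
robot.move_to(sp(-.289,.14),o); robot.line_to(sp(-.289),velocity=.1)
print(robot.current_contact_force())
for x,v,fs in((-.20,.04,16),(-.125,.05,16),(-.110,.02,9)):
    r=robot.line_to(sp(x),velocity=v,f_stop=fs)
    p=np.array(robot.current_tool_pos());print(x,r,(p[:2]-C)@d,robot.current_contact_force())
    if r: break
print(robot.current_time_s())
cv2.imwrite("pics/w4.png",cv2.cvtColor(vision.grab_frame("wrist"),cv2.COLOR_RGB2BGR))
```

```text
[-0.0408 -0.3275  0.4368]
-0.2 False -0.20018022234985308 [ 0.0072 -1.7291  0.2813]
-0.125 False -0.12511212635486973 [ 1.1053 -2.1541  1.6286]
-0.11 True -0.11799486476079138 [ 0.2678  0.6501 -0.0059]
16.675
```

Run:
```python
from h import *
np.set_printoptions(precision=4,suppress=True)
d=np.array([np.cos(np.radians(SY)),np.sin(np.radians(SY))]);o=[180,0,SY]
sp=lambda x,z=.073:[*(C+x*d),z]
r=robot.line_to(sp(-.110),velocity=.015,f_stop=12)
p=np.array(robot.current_tool_pos());print(r,(p[:2]-C)@d,robot.current_contact_force())
robot.line_to(sp(-.140),velocity=.06); robot.line_to(sp(-.140,.2),velocity=.15)
robot.move_to([.50,.05,.24],[180,0,180]);P=shot("pics/w5.png");print(P,robot.current_time_s())
cv2.imwrite("pics/w5b.png",cv2.resize(cv2.imread("pics/w5.png"),(800,600),interpolation=cv2.INTER_CUBIC))
```

```text
False -0.11747110649744497 [  2.141  -11.0426   0.9586]
(array([0.4997, 0.0495, 0.2393]), array([-179.9584,   -0.0735,  179.8835])) 20.1833
```

View pics/w5b.png

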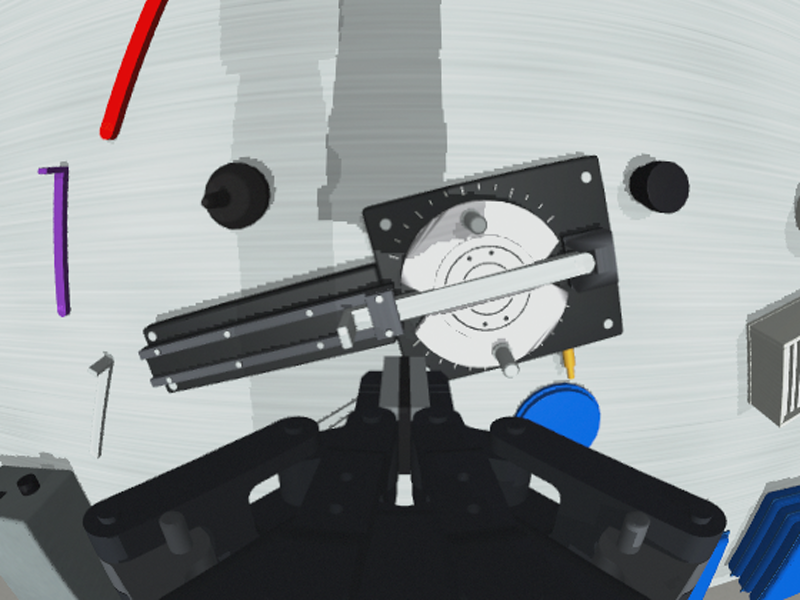

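The picture shows the bar through the slot with its tip in the keeper at (595,262) and its tab next to the strap at (347,327). A gentle 11 N push met a hard stop at the predicted place. The bystanders haven't moved, so I'm handing in.

Run:
```python
from h import *
P=(np.array([.4997,.0495,.2393]),[-179.9584,-.0735,179.8835])
d=np.array([np.cos(np.radians(SY)),np.sin(np.radians(SY))])
t=(atz("wrist",np.array((596,262))/1.42857,.044,P)[:2]-C)@d; print("tip x",t)
if t>.077: print(workorder.close_job())
```

```text
tip x 0.08605263510439595
the job is handed in; nothing more can be done
None
```

The chuck is lined up, the lock bar is home in the keeper (tip measured at stage x ≈ 86 mm, against a firm stop), and the job was handed in at about 20 s on the robot clock; no verdict was returned.

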